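# Move a row of sample vials to the stirrer in order

## Task

Move the four capped sample vials from the coloured bench rack into the four pockets of the stirrer's rack, keeping them in the same order: the vial that stood nearest the white end block goes into the pocket beside the white dot, the next one into the next pocket, and so on. Keep the vials upright all the time, and leave each one standing on the floor of its pocket, let go and still.

Things in the scene. Friction and masses are not known exactly. Their poses are not given: they have to be found in the camera images.
- vial_red_mid (a point): Centre (half-way up, 40 mm above the foot) of the loose glass sample vial with red cap and red stripe on its label. Round, upright (z along its axis), 80 mm tall, about 45 g: glass body 28 mm in diameter up to 56 mm above the foot, red screw cap 25 mm in diameter from 62 mm to the top. Starts standing in the red cell.
- vial_blue_mid (a point): Centre (half-way up, 40 mm above the foot) of the loose glass sample vial with blue cap and blue stripe on its label. Round, upright (z along its axis), 80 mm tall, about 45 g: glass body 28 mm in diameter up to 56 mm above the foot, blue screw cap 25 mm in diameter from 62 mm to the top. Starts standing in the blue cell.
- vial_green_mid (a point): Centre (half-way up, 40 mm above the foot) of the loose glass sample vial with green cap and green stripe on its label. Round, upright (z along its axis), 80 mm tall, about 45 g: glass body 28 mm in diameter up to 56 mm above the foot, green screw cap 25 mm in diameter from 62 mm to the top. Starts standing in the green cell.
- vial_yellow_mid (a point): Centre (half-way up, 40 mm above the foot) of the loose glass sample vial with yellow cap and yellow stripe on its label. Round, upright (z along its axis), 80 mm tall, about 45 g: glass body 28 mm in diameter up to 56 mm above the foot, yellow screw cap 25 mm in diameter from 62 mm to the top. Starts standing in the yellow cell.
- cell_red: Red cell of the source rack, fixed: square holder 49 x 49 mm, 16 mm high, with a round hole 34 mm in diameter, hole floor 4 mm above the underside, top 22 mm above the bench. Origin: centre of its underside, 6 mm above the bench; z up. The row of cells runs along its y axis, 50 mm apart. The red-capped vial stands in it at the start.
- cell_blue: Blue cell of the source rack, fixed: square holder 49 x 49 mm, 16 mm high, with a round hole 34 mm in diameter, hole floor 4 mm above the underside, top 22 mm above the bench. Origin: centre of its underside, 6 mm above the bench; z up. The row of cells runs along its y axis, 50 mm apart. The blue-capped vial stands in it at the start.
- cell_green: Green cell of the source rack, fixed: square holder 49 x 49 mm, 16 mm high, with a round hole 34 mm in diameter, hole floor 4 mm above the underside, top 22 mm above the bench. Origin: centre of its underside, 6 mm above the bench; z up. The row of cells runs along its y axis, 50 mm apart. The green-capped vial stands in it at the start.
- cell_yellow: Yellow cell of the source rack, fixed: square holder 49 x 49 mm, 16 mm high, with a round hole 34 mm in diameter, hole floor 4 mm above the underside, top 22 mm above the bench. Origin: centre of its underside, 6 mm above the bench; z up. The row of cells runs along its y axis, 50 mm apart. The yellow-capped vial stands in it at the start.
- start_block: White end block of the source rack, fixed, marking the end where the row begins (either end; the other has a dark grey block). 50 mm across the row, 24 mm along it, 30 mm high, top 36 mm above the bench. Origin: centre of its underside, in line with the cells, whose centres are 37, 87, 137 and 187 mm from it.
- stirrer: Fixed off-white stirrer, 280 mm long (y) x 110 mm (x), control panel on its -x side. Origin: centre of its underside on the bench, z up. Dark grey rack on it, top 76 mm above the bench, with four round pockets 46 mm wide, 12 mm deep, floors 64 mm above the bench, at x = 0, y = +84 (first), +28, -28, -84 (last) mm. A white dot on the rack beyond the +84 pocket marks the first.
Not all that is in view belongs to the job. What is shaped like the part that bears vial_yellow_mid but black is not meant. What is shaped like the part that bears vial_green_mid but black is not meant.

How it is judged (in metres and radians):
At the end, for the whole second after the job is handed in: Each vial stands in the stirrer pocket whose rank from the white dot is its coloured cell's rank from the white end block: within 12 mm of the pocket's centre along and across the row, within 4 mm of seated height, tilted under 0.08 rad, at rest and released (((horizontal distance between cell_red and start_block between 0.017 and 0.057 m and y of vial_red_mid in the frame of stirrer between 0.072 and 0.096 m) or (horizontal distance between cell_red and start_block between 0.067 and 0.107 m and y of vial_red_mid in the frame of stirrer between 0.016 and 0.04 m) or (horizontal distance between cell_red and start_block between 0.117 and 0.157 m and y of vial_red_mid in the frame of stirrer between -0.04 and -0.016 m) or (horizontal distance between cell_red and start_block between 0.167 and 0.207 m and y of vial_red_mid in the frame of stirrer between -0.096 and -0.072 m)) and x of vial_red_mid in the frame of stirrer between -0.012 and 0.012 m and z of vial_red_mid in the frame of stirrer between 0.1 and 0.108 m and angle between each of vial_red_mid, vial_blue_mid, vial_green_mid, vial_yellow_mid's own z axis and vertical below 0.08 rad and linear speed of each of vial_red, vial_blue, vial_green, vial_yellow below 0.02 m/s and angular speed of each of vial_red, vial_blue, vial_green, vial_yellow below 0.3 rad/s and contact force between each of vial_red, vial_blue, vial_green, vial_yellow and the fingers below 0.1 N and ((horizontal distance between cell_blue and start_block between 0.017 and 0.057 m and y of vial_blue_mid in the frame of stirrer between 0.072 and 0.096 m) or (horizontal distance between cell_blue and start_block between 0.067 and 0.107 m and y of vial_blue_mid in the frame of stirrer between 0.016 and 0.04 m) or (horizontal distance between cell_blue and start_block between 0.117 and 0.157 m and y of vial_blue_mid in the frame of stirrer between -0.04 and -0.016 m) or (horizontal distance between cell_blue and start_block between 0.167 and 0.207 m and y of vial_blue_mid in the frame of stirrer between -0.096 and -0.072 m)) and x of vial_blue_mid in the frame of stirrer between -0.012 and 0.012 m and z of vial_blue_mid in the frame of stirrer between 0.1 and 0.108 m and ((horizontal distance between cell_green and start_block between 0.017 and 0.057 m and y of vial_green_mid in the frame of stirrer between 0.072 and 0.096 m) or (horizontal distance between cell_green and start_block between 0.067 and 0.107 m and y of vial_green_mid in the frame of stirrer between 0.016 and 0.04 m) or (horizontal distance between cell_green and start_block between 0.117 and 0.157 m and y of vial_green_mid in the frame of stirrer between -0.04 and -0.016 m) or (horizontal distance between cell_green and start_block between 0.167 and 0.207 m and y of vial_green_mid in the frame of stirrer between -0.096 and -0.072 m)) and x of vial_green_mid in the frame of stirrer between -0.012 and 0.012 m and z of vial_green_mid in the frame of stirrer between 0.1 and 0.108 m and ((horizontal distance between cell_yellow and start_block between 0.017 and 0.057 m and y of vial_yellow_mid in the frame of stirrer between 0.072 and 0.096 m) or (horizontal distance between cell_yellow and start_block between 0.067 and 0.107 m and y of vial_yellow_mid in the frame of stirrer between 0.016 and 0.04 m) or (horizontal distance between cell_yellow and start_block between 0.117 and 0.157 m and y of vial_yellow_mid in the frame of stirrer between -0.04 and -0.016 m) or (horizontal distance between cell_yellow and start_block between 0.167 and 0.207 m and y of vial_yellow_mid in the frame of stirrer between -0.096 and -0.072 m)) and x of vial_yellow_mid in the frame of stirrer between -0.012 and 0.012 m and z of vial_yellow_mid in the frame of stirrer between 0.1 and 0.108 m); the robot touches nothing.
It fails at once if the red-capped vial is tipped over (more than 0.7 rad from upright) (angle between vial_red_mid's own z axis and vertical above 0.7 rad).
It fails at once if the blue-capped vial is tipped over (more than 0.7 rad from upright) (angle between vial_blue_mid's own z axis and vertical above 0.7 rad).
It fails at once if the green-capped vial is tipped over (more than 0.7 rad from upright) (angle between vial_green_mid's own z axis and vertical above 0.7 rad).
It fails at once if the yellow-capped vial is tipped over (more than 0.7 rad from upright) (angle between vial_yellow_mid's own z axis and vertical above 0.7 rad).
It also fails if it takes over 128 s, if anything falls off the work surface, if the arm or the gripper's body presses on something with over 40 N, if the wrist force passes 120 N, or if a joint passes its speed limit or range.

## Robot

A 6-joint arm with a two-finger parallel gripper is mounted at the origin on the work surface. World frame = base frame: x ahead of the robot, y to its left, z up, the work surface at z = 0. Lengths are in mm, angles in rad, forces in N, time in s.
With the tool pointing down it reaches from about 300 to 775 mm from the base axis. Payload 14.6 kg.
Tool frame: the origin (TCP) lies between the finger pads; the fingertips stand 22 mm ahead of it and the grasp point (between the pads) lies 3 mm ahead of it (manip.tcp_to_tips is the distance from the TCP to the fingertips, in mm); y points along the fingers, z is the direction in which the jaws open and shut, and the axes are right-handed (so a half turn about y gives the same grasp; the last joint's range is limited). The gripper opens to 94 mm and grips with 3 to 60 N. Pads are 16 mm wide; open, the fingers measure 119 mm over their backs; the gripper's body (75 mm by 177 mm) begins 78 mm behind the grasp point.
Start: joints at [-1.206, 0.3, 1.521, -0, 1.321, -0.067], TCP at [230.171, -499.511, 227.446] pointing down, gripper open.
Joint ranges: [-3.03, 3.03], [-0.79, 2.21], [0.23, 2.52], [-1.04, 4.18], [0, 3.07], [-2.55, 2.55]. Speed limits (rad/s): [2.22, 2.22, 2.57, 3.14, 3.14, 3.14].

## Interface

Orientations are given as [roll, pitch, yaw] about the fixed x, y, z axes, in that order (R = Rz(yaw) Ry(pitch) Rx(roll)).
In Python, from cell import manip gives the robot as it stands.
- The arm moves only by the shell command python3 -m jog 'ROWS' [OPENING] [FORCE]. ROWS is JSON, one flat list of numbers, 6 for each row, row after row: the shift along the tool's x, y, z in mm, then the turn, a rotation vector about the tool's x, y, z in degrees. A call has 1 to 10 rows; each row is the pose to reach, as a shift and turn from the pose commanded when the call began, along the tool's axes at that moment; what a row does not reach only later rows make up. A row lasts 1/12 s, in which the tool goes at most 41.7 mm and 7.16 degrees, less where a joint would pass 70% of its speed; a pose out of reach is approached as far as the arm can. A call with a gripper value outside its range is refused whole. OPENING is the finger opening in mm, from 0 to 94, set as the call begins (- or left out, the last holds). The fingers move at their own pace and stop on an object; FORCE is the grip in N (left out, the last holds). Time passes only in rows, so rows that repeat a pose let the fingers close. It gives the time, the measured TCP pose, the force and the opening at its end, in the units of the state.
- manip.read_state(): the state, without advancing time (a new reading comes with each control period).
- manip.camera(name): name is "scene" or "side" or "wrist"; returns a dict with "img" (480x640x3 uint8, red, green, blue), "intrinsics" (3x3 intrinsics, pixels), "k1" (the pictures are not rectified: a ray, as slopes to the right and down, at radius r is drawn at 1 + k1 r^2 times it, then the intrinsics apply), "origin" and "orientation" of the camera in the world. Camera axes: x right, y down, z forward; pixel columns grow to the right and rows downward; lengths in mm; the calibration is good to about 2 mm. A picture is of the moment at which its call begins. There is no depth.
- manip.sign_off(): hands the job in, once; it reports no verdict.
Trained networks look in a picture, given as the dict that the camera call returned (one of the last four; its "shot" number tells which), for a name from the list of things; names that differ only in an ending like _2 or _b are one class to them, and where a whole thing is asked for, a point or a joint stands for the part that bears it (a point fixed in the world has none). Each returns a list of dicts, best first, with "score" (0 to 1); they miss things now and then, are a little off and sometimes report something else, mostly with a low value. They report only what shows in the picture. A call takes as long as a camera call. They do not tell look-alikes from the thing itself.
- manip.masks_of(thing, picture): "pixels" (480x640 bool, what is visible of it) and "xy" ([column, row] in pixels, amid what is visible of it).
- manip.tip_of(thing, picture): "xy" ([column, row] in pixels: a listed point, or the origin of a listed thing).
The state is a dict: "clock": time; "joints": joint angles; "qd": joint speeds; "effort": joint torques, N m; "eef_pos": TCP position; "eef_rot": TCP orientation; "wrist_force": force on the tool from outside, world axes, zero at the start; "moment": the same for the moment, N m; "finger_gap": finger opening in mm.
Only numpy, scipy, OpenCV 4.12 (cv2) and the standard library are available. Lean on these libraries where they do the work, as an engineer would, in place of code of your own. Each camera call takes 0.05 s, during which the arm holds its last target.

## Working session

There is one attempt and no reset: what is moved stays moved. The work goes in short steps, Python scripts to look and compute and a shell command to move; the robot and the scene stay as the last step left them, time stands still between calls to the robot, and variables do not carry over. Pictures are saved under pics/ and viewed, and the job is handed in when it is done.

```bash
ls; mkdir -p pics; python3 - <<'E'
from cell import manip
import cv2
s=manip.read_state(); print(s)
for n in ("scene","side","wrist"):
    c=manip.camera(n); cv2.imwrite(f"pics/{n}0.png",c["img"][:,:,::-1]); print(n,c["intrinsics"],c["k1"],c["origin"],c["orientation"])
print(manip.read_state()["clock"])
E
```

```text
pics
{'clock': 0.0, 'joints': array([-1.20558278e+00,  3.00469051e-01,  1.52157779e+00,  1.38053551e-06,
        1.32073376e+00, -6.65973524e-02]), 'qd': array([-0.00023172, -0.00051661, -0.00101833, -0.00040577,  0.00042416,
       -0.00030444]), 'effort': array([ 6.57914079e-04, -5.31807339e+01, -3.52734125e+01,  7.08531705e-02,
        2.44307349e-02, -1.10035855e-04]), 'eef_pos': array([ 230.09523669, -499.28648249,  226.88884111]), 'eef_rot': array([-1.57198155e+00,  8.03899755e-05, -2.70978214e+00]), 'wrist_force': array([-0.26891172,  0.92371862, -0.74592158]), 'moment': array([-0.0146284 ,  0.04697171, -0.02337981]), 'finger_gap': 93.91636702471774}
scene [[442.77192388   0.         317.3608228 ]
 [  0.         442.77192388 245.6744559 ]
 [  0.           0.           1.        ]] -0.07380706462411851 [1112.78306038  -27.35862405  527.29334588] [-2.23505115 -0.0149234   1.52514473]
side [[515.21196317   0.         318.02253755]
 [  0.         515.21196317 235.99421016]
 [  0.           0.           1.        ]] -0.08287842078476891 [284.1895859  662.55900734 759.75261474] [-2.35563484  0.00920584 -2.77450954]
wrist [[357.62892496   0.         316.07495926]
 [  0.         357.62892496 241.84204853]
 [  0.           0.           1.        ]] 0.006474690309118439 [ 301.44768092 -467.31597435  383.31175873] [ 2.86503347e+00  1.28380509e-03 -1.13922356e+00]
0.15
```

View pics/scene0.png

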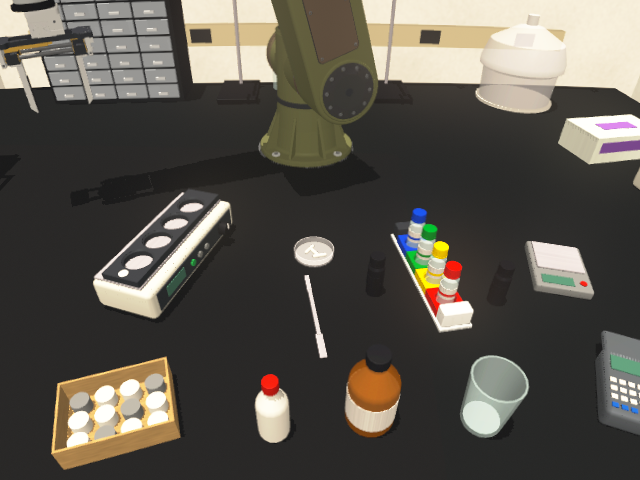

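View pics/side0.png

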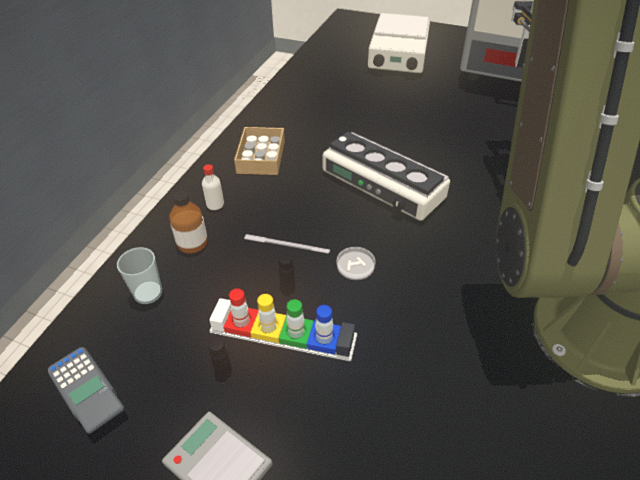

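View pics/wrist0.png

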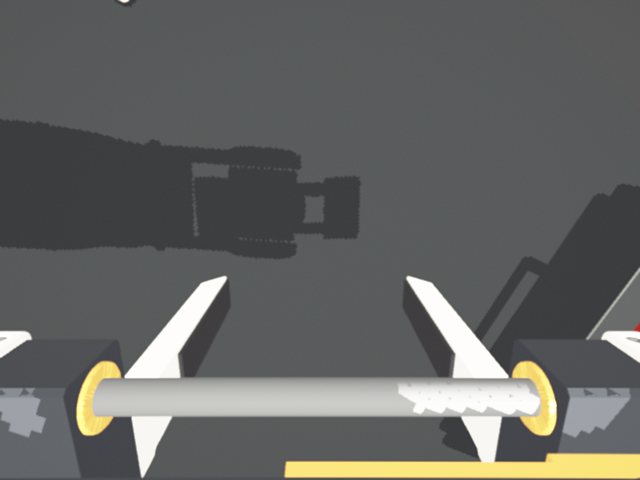

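The row from the white block (scene 455,315) runs red, yellow, green, blue. The stirrer's white dot is at scene (123,272), side (342,139). There are two black look-alikes beside the rack. Next I triangulate with the networks.

```bash
cat > h.py <<'E'
import numpy as np, cv2
from scipy.spatial.transform import Rotation as R
from scipy.optimize import least_squares
def Rm(o): return R.from_euler('xyz',o).as_matrix()
def ray(c,xy):
    K=np.array(c["intrinsics"]);d=np.array([(xy[0]-K[0,2])/K[0,0],(xy[1]-K[1,2])/K[1,1]])
    u=d.copy()
    for _ in range(30): u=d/(1+c["k1"]*(u@u))
    v=Rm(c["orientation"])@np.array([u[0],u[1],1]); return np.array(c["origin"]),v/np.linalg.norm(v)
def atz(c,xy,z):
    o,v=ray(c,xy); return o+v*(z-o[2])/v[2]
def proj(c,P):
    p=Rm(c["orientation"]).T@(np.array(P)-np.array(c["origin"]));u=p[:2]/p[2];u=u*(1+c["k1"]*(u@u))
    K=np.array(c["intrinsics"]);return np.array([K[0,0]*u[0]+K[0,2],K[1,1]*u[1]+K[1,2]])
def tri(rs):
    A=0;b=0
    for o,v in rs:
        M=np.eye(3)-np.outer(v,v);A=A+M;b=b+M@o
    return np.linalg.solve(A,b)
E
python3 - <<'E'
from cell import manip
from h import *
cs={n:manip.camera(n) for n in("scene","side")}
Z={"vial":50,"cell":6,"star":6,"stir":0}
for t in ["vial_red_mid","vial_yellow_mid","vial_green_mid","vial_blue_mid","cell_red","cell_yellow","cell_green","cell_blue","start_block","stirrer"]:
    for n,c in cs.items():
        for d in manip.tip_of(t,c)[:3]:
            print(t,n,round(d["score"],2),np.round(d["xy"],1),np.round(atz(c,d["xy"],Z[t[:4]])[:2],1))
E
```

```text
vial_red_mid scene 0.83 [446.3 284.3] [609.3 208.5]
vial_red_mid scene 0.31 [412.9 227.6] [454.3 188. ]
vial_red_mid side 0.87 [237.9 307.4] [612.  212.2]
vial_yellow_mid scene 0.84 [437.2 265.5] [563.2 205.7]
vial_yellow_mid scene 0.77 [501.3 285.7] [615.8 297.5]
vial_yellow_mid side 0.8 [265.7 314.5] [560.8 208.8]
vial_yellow_mid side 0.62 [217.2 356.6] [598.2 311.6]
vial_green_mid scene 0.85 [374.7 273.2] [579.1  97.6]
vial_green_mid scene 0.71 [424.7 247.4] [514.  196.1]
vial_green_mid side 0.92 [294.9 315.4] [513.7 192.9]
vial_green_mid side 0.7 [285.5 276. ] [563.7 118. ]
vial_blue_mid scene 0.62 [415.  226.8] [451.8 192.5]
vial_blue_mid side 0.9 [320.6 327.3] [464.4 200.3]
vial_blue_mid side 0.15 [382.8 183.5] [ 471.4 -198.2]
cell_red scene 0.64 [443.3 306.3] [615.1 210.7]
cell_red side 0.87 [242.  320.2] [612.4 207.2]
cell_yellow scene 0.51 [433.9 282.7] [558.  209.3]
cell_yellow side 0.8 [272.1 332.3] [551.2 211.6]
cell_green scene 0.61 [420.2 266.9] [515.4 194.8]
cell_green side 0.6 [293.7 334.9] [513.7 203.1]
cell_blue scene 0.57 [414.8 245.6] [452.7 198.6]
cell_blue side 0.57 [324.  338.7] [461.6 191.8]
start_block scene 0.59 [453.9 318.7] [643.1 220.6]
start_block side 0.88 [219.9 321.1] [648.6 223.2]
stirrer scene 0.66 [174.6 261.1] [ 479.5 -254.9]
stirrer side 0.82 [384.3 186.4] [ 478.5 -249.9]
```

```bash
python3 - <<'E'
from cell import manip
from h import *
cs={n:manip.camera(n) for n in("scene","side")}
hsv={n:cv2.cvtColor(c["img"],cv2.COLOR_RGB2HSV) for n,c in cs.items()}
# colour blobs
rng={"red":(0,6),"yellow":(25,33),"green":(50,75),"blue":(108,125)}
for k,(a,b) in rng.items():
    rs=[]
    for n,c in cs.items():
        h=hsv[n]; m=((h[...,0]>=a)&(h[...,0]<=b)&(h[...,1]>150)&(h[...,2]>60)).astype(np.uint8)
        nn,l,st,ce=cv2.connectedComponentsWithStats(m)
        for i in range(1,nn):
            if st[i,4]>60: print(k,n,st[i],ce[i].round(1),atz(c,ce[i],81)[:2].round(1))
v1=cs["scene"]["img"][170:330,80:250]; v2=cs["side"]["img"][120:230,310:460]
v3=cs["scene"]["img"][195:340,360:520]
for i,v in enumerate((v1,v2,v3)): cv2.imwrite(f"pics/z{i}.png",cv2.resize(v[:,:,::-1],None,fx=4,fy=4,interpolation=cv2.INTER_CUBIC))
E
```

```text
red scene [444 261  18  18 270] [452.6 269.6] [609.2 212.3]
red scene [425 288  38  28 327] [438.4 297.9] [670.  173.7]
red scene [261 374  18  22 333] [269.7 384.3] [805.6 -62.7]
red side [485  49  31  17 388] [500.1  57.1] [ 300.3 -849.6]
red side [203 164  10  11  87] [207.9 169.2] [830.4 -76.8]
red side [229 288  17  18 229] [236.7 296.6] [610.  212.5]
red side [224 308  34  29 417] [240.5 323.9] [578.6 259.8]
yellow scene [434 241  15  11 120] [441. 246.] [549.9 209.8]
yellow scene [415 268  25  20 183] [424.7 277.9] [626.7 163.9]
yellow side [258 294  14  13 141] [264.6 299.7] [563.2 201.8]
yellow side [251 314  35  25 323] [269.4 327. ] [532.9 248.7]
green scene [422 224  15  16 198] [429.1 231.6] [509.4 199.7]
green scene [406 251  21  22 195] [413.3 260.7] [586.2 155.1]
green side [287 300  15  12 132] [294.2 305.1] [512.9 194.7]
green side [280 319  33  26 266] [298.  332.7] [486.2 242.7]
blue scene [411 208  16  15 198] [418.6 215.1] [458.5 193.1]
blue scene [397 234  20  21 178] [404.  243.3] [541.1 149.3]
blue side [316 305  16  18 235] [323.8 313.2] [461.5 192.7]
blue side [307 321  34  33 451] [323.4 340.5] [443.6 242.1]
```

View pics/z0.png

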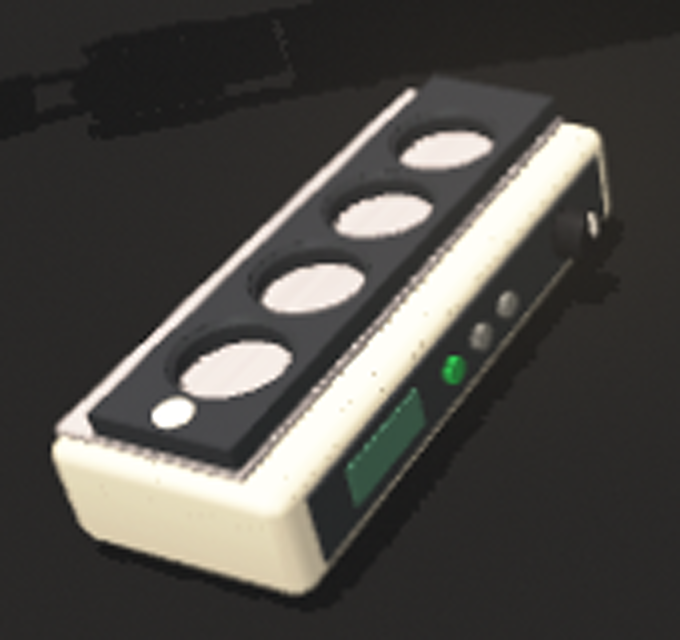

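View pics/z1.png

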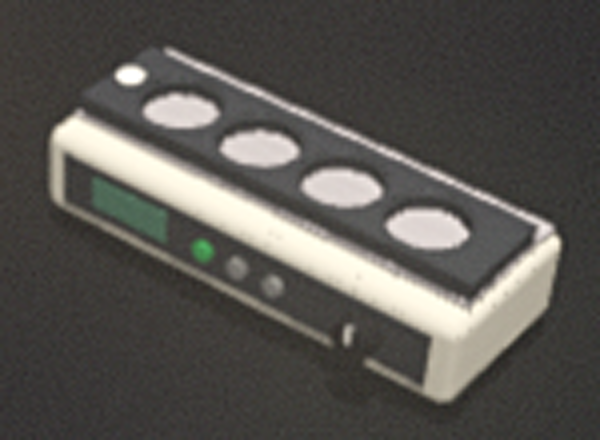

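View pics/z2.png

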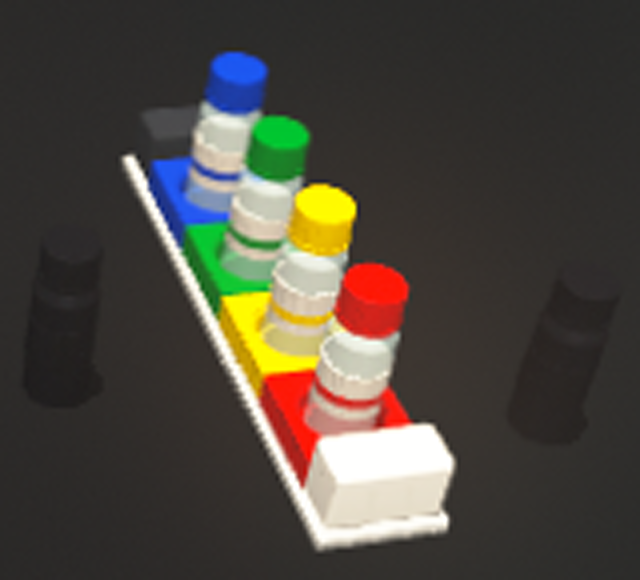

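```bash
cat > fit.py <<'E'
from cell import manip
from h import *
cs={n:manip.camera(n) for n in("scene","side")}
hsv={n:cv2.cvtColor(c["img"],cv2.COLOR_RGB2HSV) for n,c in cs.items()}
# stirrer pockets
th=np.linspace(0,2*np.pi,60,endpoint=False)
def circ(c,cx,cy,z,r): return np.array([proj(c,[cx+r*np.cos(t),cy+r*np.sin(t),z]) for t in th])
def vis(c,cx,cy):
    a=circ(c,cx,cy,64,23).astype(np.float32); b=circ(c,cx,cy,76,23).astype(np.float32)
    ar,p=cv2.intersectConvexConvex(a,b); m=cv2.moments(p); return np.array([m["m10"]/m["m00"],m["m01"]/m["m00"]]),ar
def pockets(p):
    x,y,w=p; return [(x-np.sin(w)*s, y+np.cos(w)*s) for s in(84,28,-28,-84)]
# seed: dot and network origin
d=atz(cs["scene"],(123,273),76); print("dot",d, atz(cs["side"],(342,139),76))
o=np.array([479,-252.]); w0=np.arctan2(-(d[0]-o[0]),d[1]-o[1])
p0=np.array([*o,w0]); obs={}
for n,c in cs.items():
    g=c["img"].min(2)
    m=(g>130).astype(np.uint8); nn,l,st,ce=cv2.connectedComponentsWithStats(m)
    for i,(x,y) in enumerate(pockets(p0)):
        q,ar=vis(c,x,y); k=[j for j in range(1,nn) if 80<st[j,4]<700 and np.hypot(*(ce[j]-q))<9]
        print(n,i,q.round(1),ar,[(ce[j].round(1),st[j,4]) for j in k])
        if k: obs[n,i]=min((ce[j] for j in k),key=lambda e:np.hypot(*(e-q)))
for use in (("scene",),("side",),("scene","side")):
    f=lambda p:np.concatenate([vis(cs[n],*pockets(p)[i])[0]-e for (n,i),e in obs.items() if n in use])
    s=least_squares(f,p0,x_scale=[1,1,.01],diff_step=1e-4); print(use,s.x.round(3),np.abs(s.fun).max().round(2))
print("pockets",np.round(pockets(s.x),1))
# caps: silhouettes = hull of two rings
rng={"red":(0,6),"yellow":(22,35),"green":(50,80),"blue":(105,128)}
seed={"red":(610,212),"yellow":(561,206),"green":(511,197),"blue":(460,193)}
for k,(a,b) in rng.items():
    E=[]
    for n,c in cs.items():
        h=hsv[n]; m=((h[...,0]>=a)&(h[...,0]<=b)&(h[...,1]>120)&(h[...,2]>40)).astype(np.uint8)
        q=proj(c,[*seed[k],81]); nn,l,st,ce=cv2.connectedComponentsWithStats(m)
        j=min((j for j in range(1,nn) if st[j,4]>50),key=lambda j:np.hypot(*(ce[j]-q)))
        hu=lambda x,y:cv2.convexHull(np.vstack([circ(c,x,y,72,12.5),circ(c,x,y,90,12.5)]).astype(np.float32))
        def cen(x,y): mm=cv2.moments(hu(x,y)); return np.array([mm["m10"]/mm["m00"],mm["m01"]/mm["m00"]])
        E.append((cen,ce[j])); s=least_squares(lambda p:cen(*p)-ce[j],seed[k],diff_step=1e-3); print(k,n,s.x.round(1),st[j,4],cv2.contourArea(hu(*s.x)))
    s=least_squares(lambda p:np.concatenate([f(*p)-e for f,e in E]),seed[k],diff_step=1e-3); print(k,"both",s.x.round(1))
E
python3 fit.py
```

```text
dot [ 597.40731223 -296.51576945   76.        ] [ 597.95060102 -290.99618078   76.        ]
scene 0 [140.3 259.5] 226.8294219970703 [(array([138.5, 262.1]), np.int32(281))]
scene 1 [159.9 239.6] 183.3511962890625 [(array([158. , 241.6]), np.int32(227))]
scene 2 [177.6 221.8] 148.3922882080078 [(array([175.4, 223.7]), np.int32(190))]
scene 3 [193.7 205.7] 120.23191833496094 [(array([191.3, 207.1]), np.int32(158))]
side 0 [357.2 146.9] 98.2564926147461 [(array([354.7, 147.4]), np.int32(127))]
side 1 [376.7 156.5] 108.02257537841797 [(array([374.5, 156.8]), np.int32(141))]
side 2 [397.2 166.5] 118.51251983642578 [(array([395. , 166.5]), np.int32(155))]
side 3 [418.5 177. ] 129.72763061523438 [(array([416.5, 176.6]), np.int32(161))]
('scene',) [ 484.718 -254.419   -1.915] 0.14
('side',) [ 483.649 -249.981   -1.913] 0.14
('scene', 'side') [ 484.574 -253.646   -1.915] 1.1
pockets [[ 563.6 -282. ]
 [ 510.9 -263.1]
 [ 458.2 -244.2]
 [ 405.5 -225.3]]
red scene [609.1 212.4] 286 282.06335485959426
red side [610.1 212.2] 244 239.43574120942503
red both [450.5 120.7]
yellow scene [559.3 205.8] 248 250.17253095493652
yellow side [560.5 206.4] 243 243.78248101612553
yellow both [442.9 100.9]
green scene [508.9 199.9] 208 222.85751661867835
green side [511.2 199.1] 225 247.87979629682377
green both [432.7  81.2]
blue scene [459.1 192.9] 209 199.94573875516653
blue side [461.7 192.9] 244 252.86013776715845
blue both [420.7  63.6]
```

```bash
python3 -m jog '[-146,0,-78,0,22,0, -292,0,-156,0,44.4,0,-292,0,-156,0,44.4,0,-292,0,-156,0,44.4,0,-292,0,-156,0,44.4,0,-292,0,-156,0,44.4,0,-292,0,-156,0,44.4,0,-292,0,-156,0,44.4,0,-292,0,-156,0,44.4,0,-292,0,-156,0,44.4,0]'; python3 -m jog '[0,0,0,0,0,0,0,0,0,0,0,0]'
python3 - <<'E'
from cell import manip
from h import *
print(manip.read_state()["eef_pos"],manip.read_state()["eef_rot"],manip.read_state()["wrist_force"])
c=manip.camera("wrist");im=c["img"][:,:,::-1].copy()
print(c["origin"],c["orientation"])
for P in [[563.6,-282],[510.9,-263.1],[458.2,-244.2],[405.5,-225.3]]:
    cv2.circle(im,tuple(int(v) for v in proj(c,[*P,64])),3,(0,0,255),-1)
cv2.imwrite("pics/w1.png",im)
E
```

```text
clock: 2.28
eef_pos: [431.9, -232.7, 227.5]
eef_rot: [-1.571, 0.0, 2.802]
wrist_force: [1.0, -0.4, -0.2]
finger_gap: 94.3
clock: 2.45
eef_pos: [429.8, -236.1, 227.4]
eef_rot: [-1.571, -0.0, 2.798]
wrist_force: [-0.9, 0.5, 0.2]
finger_gap: 94.3
[ 429.76766334 -236.09789399  227.42174738] [-1.57059275e+00 -1.21130926e-04  2.79841417e+00] [-0.93121541  0.51503481  0.19583433]
[ 503.75063035 -263.98554612  383.78129152] [ 2.86474490e+00 -7.75624630e-05 -1.91422234e+00]
```

View pics/w1.png

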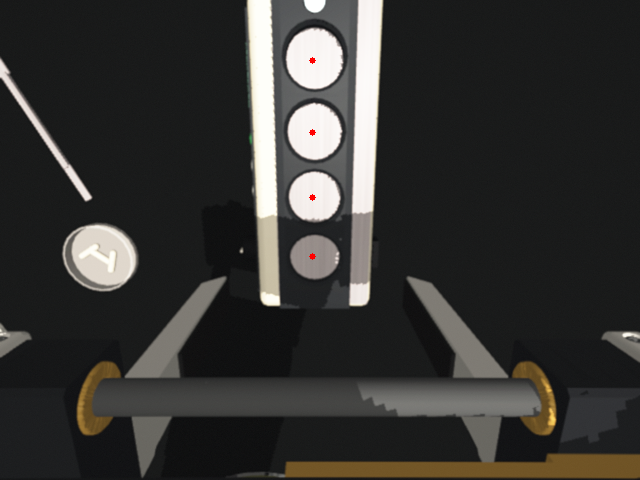

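The wrist view shows all four pockets; the fitted points lie about 2 px left of the floor centres, so I shift the estimates about 1.5 mm. The white dot is at the far (top) end, (315,3).

```bash
cat > go.py <<'E'
import sys
from cell import manip
from h import *
def main(x,y,z,j):
    s=manip.read_state(); Rt=Rm(s["eef_rot"]); p=np.array(s["eef_pos"])
    d=Rt.T@(np.array([x,y,z])-p); yaw=np.radians(j-90); Rg=Rm([-np.pi/2,0,yaw])
    print("t",round(s["clock"],2),"shift",d.round(1),"turn",np.degrees(R.from_matrix(Rt.T@Rg).as_rotvec()).round(1))
main(*map(float,sys.argv[1:5]))
E
python3 go.py 609.6 212.3 150 -82.6
```

```text
t 2.5 shift [ -18.1   77.4 -483.1] turn [ -0.  -27.1   0. ]
```

```bash
python3 -m jog '[-1,0,-20,0,0,0,-3,2,-60,0,-3,0,-4,5,-100,0,-6,0,-5,10,-140,0,-9,0,-6,15,-180,0,-12,0,-8,25,-220,0,-15,0,-10,40,-260,0,-18,0,-12,55,-300,0,-21,0,-14,70,-340,0,-24,0,-16,77,-380,0,-27,0]' 70; python3 go.py 609.6 212.3 150 -82.6
```

```text
clock: 3.33
eef_pos: [572.3, 115.1, 149.1]
eef_rot: [-1.571, -0.002, -3.013]
wrist_force: [0.5, -1.4, -0.4]
finger_gap: 69.8
t 3.33 shift [-49.5  -1.  -91.6] turn [-0.  -0.   0.1]
```

```bash
python3 -m jog '[-18,0,-33,0,0,0,-34,0,-65,0,0,0,-44,0,-83,0,0,0,-49,0,-90,0,0,0,-49,0,-90,0,0,0,-49,0,-90,0,0,0]'; python3 go.py 609.6 212.3 49 -82.6;  python3 - <<'E'
from cell import manip
from h import *
c=manip.camera("wrist");im=c["img"][:,:,::-1].copy()
for P in [[609.6,212.3],[559.9,206.1],[510,199.5],[460.4,192.9]]:
    cv2.circle(im,tuple(int(v) for v in proj(c,[*P,90])),3,(255,0,255),-1)
cv2.imwrite("pics/w2.png",im)
E
```

```text
clock: 3.83
eef_pos: [609.3, 208.7, 150.6]
eef_rot: [-1.57, -0.001, -3.015]
wrist_force: [-0.7, -0.4, 0.1]
finger_gap: 70.1
t 3.83 shift [ -0.8 101.6  -3.5] turn [-0.  -0.1  0. ]
```

View pics/w2.png

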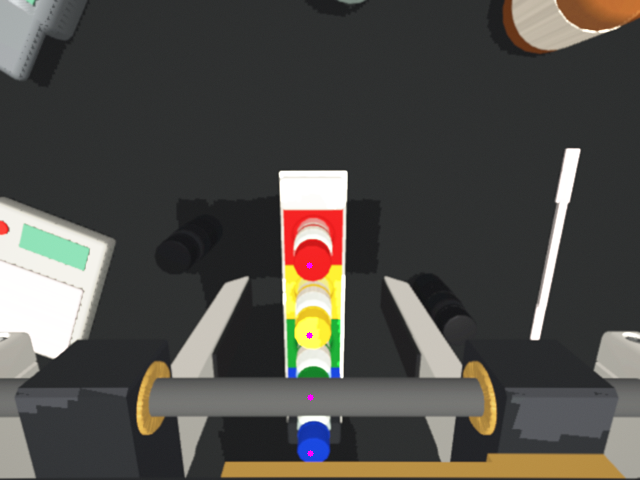

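```bash
python3 go.py 611.3 210.6 49 -82.6; python3 -m jog '[-2,30,-1,0,0,0,-2,62,-1,0,0,0,-2,85,-1,0,0,0,-2,97,-1,0,0,0,-2,101,-1,0,0,0,-2,101,-1,0,0,0,-2,101,-1,0,0,0]' ; python3 go.py 611.3 210.6 49 -82.6
```

```text
t 3.88 shift [ -2.3 101.8  -1.9] turn [-0.  -0.2  0. ]
clock: 4.47
eef_pos: [611.8, 211.3, 51.5]
eef_rot: [-1.571, 0.002, -3.014]
wrist_force: [0.3, 0.6, 0.8]
finger_gap: 69.9
t 4.47 shift [0.6 2.5 0.6] turn [ 0.  -0.1 -0.1]
```

```bash
python3 -m jog '[0,0,0,0,0,0,0,0,0,0,0,0,0,0,0,0,0,0,0,0,0,0,0,0,0,0,0,0,0,0,0,0,0,0,0,0]' 15 15; python3 -m jog '[0,0,0,0,0,0,0,0,0,0,0,0,0,0,0,0,0,0]'
```

```text
clock: 4.97
eef_pos: [611.1, 211.6, 50.0]
eef_rot: [-1.571, 0.0, -3.013]
wrist_force: [-0.7, -0.1, 0.7]
finger_gap: 33.9
clock: 5.22
eef_pos: [611.1, 211.6, 49.9]
eef_rot: [-1.571, 0.0, -3.013]
wrist_force: [-0.2, -0.0, 0.6]
finger_gap: 27.4
```

```bash
python3 -m jog '[0,0,0,0,0,0,0,-2,0,0,0,0,0,-10,0,0,0,0,0,-28,0,0,0,0,0,-50,0,0,0,0,0,-72,0,0,0,0,0,-88,0,0,0,0,0,-97,0,0,0,0,0,-100,0,0,0,0]' 15 20; python3 go.py 563.1 -283.4 150 -109.7;
```

```text
clock: 5.97
eef_pos: [611.6, 211.7, 151.9]
eef_rot: [-1.571, 0.003, -3.013]
wrist_force: [-1.0, 0.3, -0.3]
finger_gap: 27.6
t 5.97 shift [111.4   1.4 484.9] turn [ 0.1 27.  -0.1]
```

```bash
python3 -m jog '[2,0,10,0,0,0,7,0,32,0,1,0,15,0,64,0,3,0,23,0,98,0,5,0,31,0,132,0,7,0,39,0,166,0,9,0,47,0,200,0,11,0,55,0,234,0,13,0,63,0,268,0,15,0,71,0,302,0,17,0]'; python3 go.py 563.1 -283.4 150 -109.7;
```

```text
clock: 6.8
eef_pos: [578.0, -99.1, 148.6]
eef_rot: [-1.571, -0.002, 2.971]
wrist_force: [1.6, 0.4, -0.1]
finger_gap: 27.3
t 6.8 shift [-16.6  -1.5 184.1] turn [-0.   9.9  0.1]
```

```bash
python3 -m jog '[-3,0,35,0,2,0,-6,0,69,0,4,0,-9,0,102,0,6,0,-12,0,133,0,8,0,-15,0,158,0,9,0,-16,0,175,0,10,0,-16,0,183,0,10,0,-16,0,183,0,10,0,-16,0,183,0,10,0]'; python3 go.py 563.1 -283.4 105 -109.7
python3 - <<'E'
from cell import manip
from h import *
c=manip.camera("wrist");im=c["img"][:,:,::-1].copy()
cv2.imwrite("pics/w3.png",im)
E
```

```text
clock: 7.55
eef_pos: [563.9, -279.7, 149.1]
eef_rot: [-1.571, -0.001, 2.799]
wrist_force: [0.6, 0.9, 0.7]
finger_gap: 27.7
t 7.55 shift [-0.5 44.1  3.8] turn [0.  0.1 0.1]
```

View pics/w3.png

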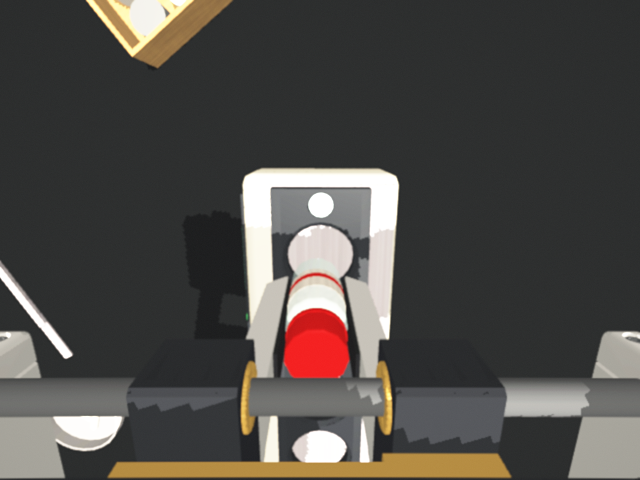

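```bash
python3 -m jog '[0,3,1,0,0,0,0,15,3,0,0,0,0,28,3,0,0,0,0,38,3,0,0,0,0,43,3,0,0,0,0,43,3,0,0,0,0,43,3,0,0,0]'; python3 go.py 563.1 -283.4 104 -109.7
```

```text
clock: 8.18
eef_pos: [563.3, -282.8, 106.6]
eef_rot: [-1.571, -0.0, 2.799]
wrist_force: [-0.1, -0.9, 0.4]
finger_gap: 27.5
t 8.18 shift [0.  2.6 0.6] turn [0. 0. 0.]
```

```bash
python3 -m jog '[0,1,0,0,0,0,0,2,0,0,0,0,0,2,0,0,0,0,0,2,0,0,0,0]'; python3 go.py 563.1 -283.4 104 -109.7
```

```text
clock: 8.52
eef_pos: [563.4, -283.0, 105.1]
eef_rot: [-1.571, 0.0, 2.798]
wrist_force: [1.0, -0.8, -0.8]
finger_gap: 27.4
t 8.52 shift [0.1 1.1 0.5] turn [-0.  0. -0.]
```

```bash
python3 -m jog '[0,1,0,0,0,0,0,1,0,0,0,0,0,1,0,0,0,0,0,1,0,0,0,0]' 34; python3 -m jog '[0,0,0,0,0,0,0,0,0,0,0,0,0,0,0,0,0,0,0,-3,0,0,0,0,0,-15,0,0,0,0,0,-35,0,0,0,0,0,-55,0,0,0,0,0,-65,0,0,0,0,0,-65,0,0,0,0]' 66;  python3 go.py 561 204.3 165 -82.6
python3 - <<'E'
from cell import manip
from h import *
for n in("scene","wrist"):
    c=manip.camera(n);cv2.imwrite(f"pics/{n}4.png",c["img"][:,:,::-1])
E
```

```text
clock: 8.85
eef_pos: [563.3, -283.0, 103.9]
eef_rot: [-1.571, 0.0, 2.798]
wrist_force: [-0.2, 0.7, 0.3]
finger_gap: 33.6
clock: 9.6
eef_pos: [564.2, -283.4, 172.1]
eef_rot: [-1.57, 0.005, 2.799]
wrist_force: [0.4, -0.1, 0.9]
finger_gap: 66.1
t 9.6 shift [ 167.1    5.9 -458.2] turn [ -0.1 -27.1  -0.2]
```

View pics/scene4.png

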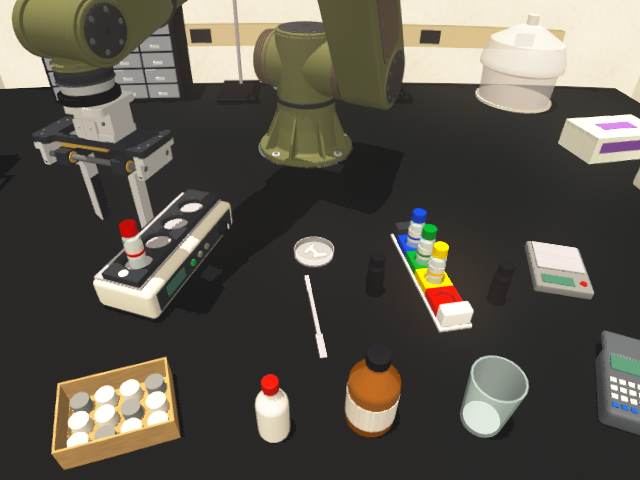

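View pics/wrist4.png

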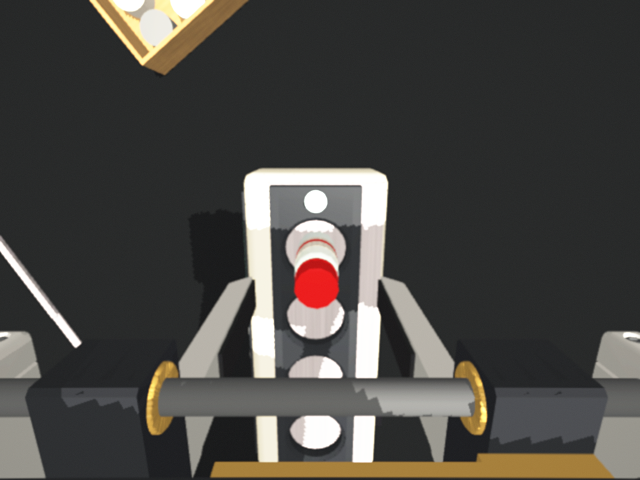

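Red stands upright in the pocket beside the dot (scene 130,245). Now yellow.

```bash
python3 -m jog '[4,0,-12,0,0,0,14,0,-40,0,-2,0,28,0,-78,0,-5,0,42,0,-116,0,-8,0,56,0,-154,0,-11,0,70,0,-192,0,-14,0,84,0,-230,0,-17,0,98,0,-268,0,-20,0,112,0,-306,0,-22,0,126,0,-344,0,-24,0]' 66;python3 go.py 561.7 204.4 150 -82.6
```

```text
clock: 10.53
eef_pos: [559.1, 86.0, 167.8]
eef_rot: [-1.571, -0.002, -3.064]
wrist_force: [1.0, 0.2, 0.5]
finger_gap: 65.9
t 10.53 shift [ -11.8   17.8 -117.8] turn [ 0.  -2.9  0.1]
```

```bash
python3 -m jog '[-3,2,-38,0,-1,0,-6,8,-72,0,-2,0,-9,14,-98,0,-3,0,-11,17,-112,0,-3,0,-11,17,-115,0,-3,0,-11,17,-115,0,-3,0,-11,17,-115,0,-3,0]' 66;python3 go.py 561.7 204.4 49.5 -82.6
```

```text
clock: 11.12
eef_pos: [562.7, 197.8, 151.8]
eef_rot: [-1.571, -0.0, -3.015]
wrist_force: [0.1, -0.7, -0.5]
finger_gap: 65.8
t 11.12 shift [ 1.000e-01  1.023e+02 -6.700e+00] turn [-0.  -0.1  0. ]
```

```bash
python3 -m jog '[0,10,-4,0,0,0,0,35,-4,0,0,0,0,65,-4,0,0,0,0,87,-4,0,0,0,0,98,-4,0,0,0,0,100,-4,0,0,0,0,100,-4,0,0,0,0,100,-4,0,0,0]' 66;python3 go.py 561.7 204.4 49.5 -82.6;  python3 -m jog '[0,0,0,0,0,0,0,0,0,0,0,0,0,0,0,0,0,0,0,0,0,0,0,0,0,0,0,0,0,0,0,0,0,0,0,0,0,0,0,0,0,0,0,0,0,0,0,0]' 15 20
```

```text
clock: 11.78
eef_pos: [562.9, 202.8, 53.2]
eef_rot: [-1.571, 0.002, -3.014]
wrist_force: [0.0, 0.0, -0.0]
finger_gap: 65.8
t 11.78 shift [ 1.   3.7 -1.8] turn [ 0.  -0.1 -0.1]
clock: 12.45
eef_pos: [562.2, 202.9, 52.0]
eef_rot: [-1.571, 0.0, -3.013]
wrist_force: [0.3, -0.1, 1.2]
finger_gap: 27.3
```

```bash
python3 -m jog '[0,-2,0,0,0,0,0,-10,0,0,0,0,0,-28,0,0,0,0,0,-50,0,0,0,0,0,-72,0,0,0,0,0,-88,0,0,0,0,0,-97,0,0,0,0,0,-100,0,0,0,0]' ; python3 go.py 510.4 -264.5 152 -109.7;
```

```text
clock: 13.12
eef_pos: [562.6, 203.0, 153.8]
eef_rot: [-1.571, 0.003, -3.013]
wrist_force: [0.5, 0.0, -1.3]
finger_gap: 27.4
t 13.12 shift [111.6   1.3 457. ] turn [ 0.1 27.  -0.1]
```

```bash
python3 -m jog '[2,0,10,0,0,0,8,0,32,0,2,0,16,0,64,0,4,0,24,0,98,0,6,0,32,0,132,0,8,0,40,0,166,0,10,0,48,0,200,0,12,0,57,0,234,0,14,0,65,0,268,0,16,0,73,0,302,0,18,0]'; python3 go.py 510.4 -264.5 152 -109.7;
```

```text
clock: 13.95
eef_pos: [527.0, -108.1, 150.7]
eef_rot: [-1.571, -0.002, 2.954]
wrist_force: [0.8, 0.4, 0.6]
finger_gap: 27.5
t 13.95 shift [-13.   -1.4 156.8] turn [-0.   8.9  0.1]
```

```bash
python3 -m jog '[-3,0,33,0,2,0,-6,0,65,0,4,0,-9,0,96,0,6,0,-11,0,123,0,8,0,-12,0,143,0,9,0,-12,0,153,0,9,0,-12,0,155,0,9,0,-12,0,155,0,9,0,-12,0,155,0,9,0]'; python3 go.py 510.4 -264.5 107 -109.7
```

```text
clock: 14.7
eef_pos: [511.4, -259.6, 151.5]
eef_rot: [-1.571, -0.001, 2.8]
wrist_force: [0.3, 0.1, -0.9]
finger_gap: 27.3
t 14.7 shift [-0.7 44.5  5. ] turn [0.  0.1 0. ]
```

```bash
python3 -m jog '[0,3,2,0,0,0,0,15,4,0,0,0,0,28,4,0,0,0,0,38,4,0,0,0,0,43,4,0,0,0,0,44,4,0,0,0,0,44,4,0,0,0,0,44,4,0,0,0]'; python3 go.py 510.4 -264.5 106 -109.7
```

```text
clock: 15.37
eef_pos: [510.4, -264.3, 108.3]
eef_rot: [-1.571, 0.001, 2.799]
wrist_force: [0.0, -0.1, -0.0]
finger_gap: 27.4
t 15.37 shift [-0.1  2.3  0.1] turn [-0.  0. -0.]
```

```bash
python3 -m jog '[0,1,0,0,0,0,0,1,0,0,0,0,0,1,0,0,0,0,0,1,0,0,0,0]' ;python3 -m jog '[0,0,0,0,0,0,0,0,0,0,0,0,0,0,0,0,0,0,0,0,0,0,0,0]' 34; python3 -m jog '[0,0,0,0,0,0,0,0,0,0,0,0,0,0,0,0,0,0,0,-3,0,0,0,0,0,-15,0,0,0,0,0,-35,0,0,0,0,0,-55,0,0,0,0,0,-65,0,0,0,0,0,-65,0,0,0,0]' 66;  python3 go.py 511.8 197.8 165 -82.6
python3 - <<'E'
from cell import manip
from h import *
c=manip.camera("wrist");cv2.imwrite(f"pics/wrist5.png",c["img"][:,:,::-1])
E
```

```text
clock: 15.7
eef_pos: [510.2, -264.3, 107.0]
eef_rot: [-1.571, 0.0, 2.798]
wrist_force: [-0.7, 0.5, -0.5]
finger_gap: 27.6
clock: 16.03
eef_pos: [510.1, -264.3, 106.9]
eef_rot: [-1.571, 0.0, 2.798]
wrist_force: [0.2, 0.4, -1.0]
finger_gap: 33.8
clock: 16.78
eef_pos: [511.0, -264.8, 174.8]
eef_rot: [-1.57, 0.004, 2.798]
wrist_force: [-0.1, -0.9, 0.2]
finger_gap: 66.1
t 16.78 shift [ 154.9    8.8 -435.9] turn [ -0.1 -27.1  -0.2]
```

View pics/wrist5.png

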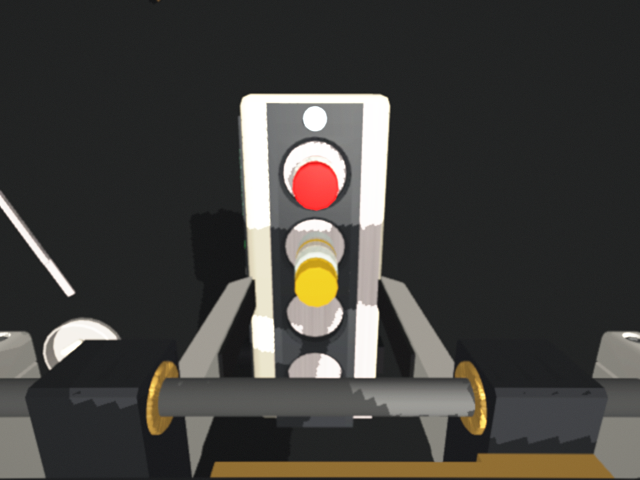

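Red (316,185) and yellow (316,280) stand upright in pockets 1 and 2. Next is green.

```bash
python3 -m jog '[4,0,-12,0,0,0,14,0,-40,0,-2,0,28,0,-78,0,-5,0,42,0,-116,0,-8,0,55,0,-154,0,-11,0,68,0,-192,0,-14,0,82,0,-230,0,-17,0,95,0,-268,0,-20,0,109,0,-306,0,-22,0,122,0,-344,0,-24,0]' 66;python3 go.py 511.8 197.8 150 -82.6
```

```text
clock: 17.67
eef_pos: [509.5, 103.3, 170.7]
eef_rot: [-1.571, -0.002, -3.064]
wrist_force: [1.0, -0.2, 0.7]
finger_gap: 66.1
t 17.67 shift [ -9.7  20.7 -94.1] turn [ 0.  -2.9  0.1]
```

```bash
python3 -m jog '[-3,2,-33,0,-1,0,-6,8,-62,0,-2,0,-8,14,-80,0,-3,0,-9,19,-89,0,-3,0,-9,20,-91,0,-3,0,-9,20,-91,0,-3,0,-9,20,-91,0,-3,0,-9,20,-91,0,-3,0]' 66;python3 go.py 511.8 197.8 49.5 -82.6
python3 - <<'E'
from cell import manip
from h import *
c=manip.camera("wrist");cv2.imwrite(f"pics/wrist6.png",c["img"][:,:,::-1])
E
```

```text
clock: 18.33
eef_pos: [513.2, 191.1, 152.1]
eef_rot: [-1.571, 0.0, -3.015]
wrist_force: [-0.4, -0.6, 1.0]
finger_gap: 65.8
t 18.33 shift [  0.6 102.6  -6.8] turn [-0.  -0.2 -0. ]
```

View pics/wrist6.png

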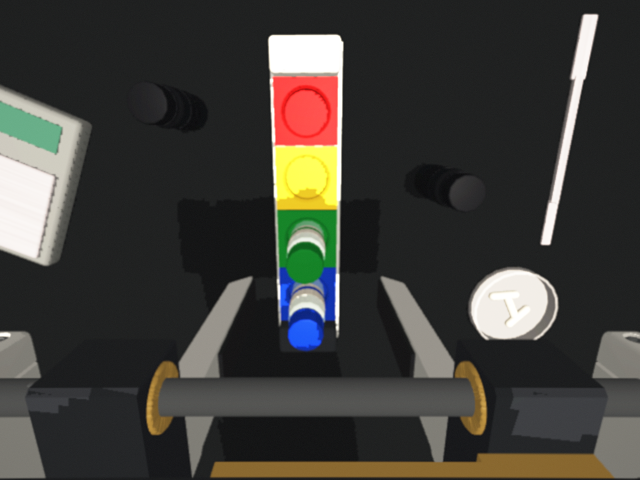

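Green (306,262) is about 6 mm left of the finger midline, which agrees with the computed −6.8 mm.

```bash
python3 -m jog '[0,10,-3,0,0,0,0,35,-6,0,0,0,0,65,-6,0,0,0,0,87,-6,0,0,0,0,98,-6,0,0,0,0,101,-6,0,0,0,0,101,-6,0,0,0,0,101,-6,0,0,0]' 66;python3 go.py 511.8 197.8 49.5 -82.6;  python3 -m jog '[0,0,0,0,0,0,0,0,0,0,0,0,0,0,0,0,0,0,0,0,0,0,0,0,0,0,0,0,0,0,0,0,0,0,0,0,0,0,0,0,0,0,0,0,0,0,0,0]' 15 20; python3 -m jog '[0,-2,0,0,0,0,0,-10,0,0,0,0,0,-28,0,0,0,0,0,-50,0,0,0,0,0,-72,0,0,0,0,0,-88,0,0,0,0,0,-97,0,0,0,0,0,-100,0,0,0,0]' ; python3 go.py 457.7 -245.6 152 -109.7
```

```text
clock: 19.05
eef_pos: [512.9, 198.2, 51.9]
eef_rot: [-1.571, 0.002, -3.014]
wrist_force: [-0.1, 0.5, 0.0]
finger_gap: 65.8
t 19.05 shift [1.2 2.4 0.2] turn [ 0.  -0.1 -0.1]
clock: 19.72
eef_pos: [512.4, 198.1, 51.0]
eef_rot: [-1.571, 0.0, -3.014]
wrist_force: [0.3, -1.0, 1.5]
finger_gap: 27.8
clock: 20.38
eef_pos: [512.7, 198.2, 152.7]
eef_rot: [-1.571, 0.002, -3.013]
wrist_force: [0.2, -0.5, -0.8]
finger_gap: 27.7
t 20.38 shift [1.113e+02 2.000e-01 4.332e+02] turn [ 0.1 27.  -0.1]
```

```bash
python3 -m jog '[2,0,10,0,0,0,8,0,32,0,2,0,17,0,64,0,4,0,25,0,98,0,6,0,34,0,132,0,8,0,42,0,166,0,10,0,51,0,200,0,12,0,60,0,234,0,14,0,69,0,268,0,17,0,77,0,302,0,19,0]'; python3 go.py 457.7 -245.6 152 -109.7;
```

```text
clock: 21.22
eef_pos: [473.0, -113.3, 149.8]
eef_rot: [-1.571, -0.002, 2.935]
wrist_force: [1.2, 1.1, -1.3]
finger_gap: 27.4
t 21.22 shift [-12.1  -2.3 132.7] turn [0.  7.9 0.1]
```

```bash
python3 -m jog '[-3,0,33,0,2,0,-6,0,64,0,4,0,-9,0,92,0,6,0,-11,0,114,0,8,0,-12,0,126,0,8,0,-12,0,131,0,8,0,-12,0,132,0,8,0,-12,0,132,0,8,0,-12,0,132,0,8,0]'; python3 go.py 457.7 -245.6 106 -109.7
```

```text
clock: 21.97
eef_pos: [459.7, -242.0, 150.7]
eef_rot: [-1.571, -0.0, 2.8]
wrist_force: [-0.3, 1.1, 0.1]
finger_gap: 27.0
t 21.97 shift [ 0.6 44.7  4.1] turn [0.  0.1 0. ]
```

```bash
python3 -m jog '[0,3,2,0,0,0,0,15,4,0,0,0,0,28,4,0,0,0,0,38,4,0,0,0,0,43,4,0,0,0,0,44,4,0,0,0,0,44,4,0,0,0,0,44,4,0,0,0]'; python3 go.py 457.7 -245.6 105 -109.7
```

```text
clock: 22.63
eef_pos: [458.5, -246.8, 107.4]
eef_rot: [-1.571, 0.001, 2.799]
wrist_force: [0.3, 0.1, -0.3]
finger_gap: 27.2
t 22.63 shift [ 1.2  2.4 -0.8] turn [-0.   0.1 -0. ]
```

```bash
python3 -m jog '[0,1,0,0,0,0,0,1,0,0,0,0,0,1,0,0,0,0,0,1,0,0,0,0]' ;python3 -m jog '[0,0,0,0,0,0,0,0,0,0,0,0,0,0,0,0,0,0,0,0,0,0,0,0]' 34; python3 -m jog '[0,0,0,0,0,0,0,0,0,0,0,0,0,0,0,0,0,0,0,-3,0,0,0,0,0,-15,0,0,0,0,0,-35,0,0,0,0,0,-55,0,0,0,0,0,-65,0,0,0,0,0,-65,0,0,0,0]' 66;  python3 go.py 462.2 191.2 165 -82.6
python3 - <<'E'
from cell import manip
from h import *
c=manip.camera("wrist");cv2.imwrite(f"pics/wrist7.png",c["img"][:,:,::-1])
E
```

```text
clock: 22.97
eef_pos: [458.3, -246.8, 106.1]
eef_rot: [-1.571, 0.0, 2.798]
wrist_force: [0.6, -0.1, -0.1]
finger_gap: 27.7
clock: 23.3
eef_pos: [458.2, -246.8, 105.9]
eef_rot: [-1.571, 0.0, 2.798]
wrist_force: [0.3, 0.5, -0.6]
finger_gap: 33.7
clock: 24.05
eef_pos: [459.0, -247.2, 173.0]
eef_rot: [-1.57, 0.004, 2.798]
wrist_force: [-0.2, 0.2, 0.1]
finger_gap: 65.9
t 24.05 shift [ 144.5    7.2 -413.9] turn [ -0.1 -27.1  -0.2]
```

View pics/wrist7.png

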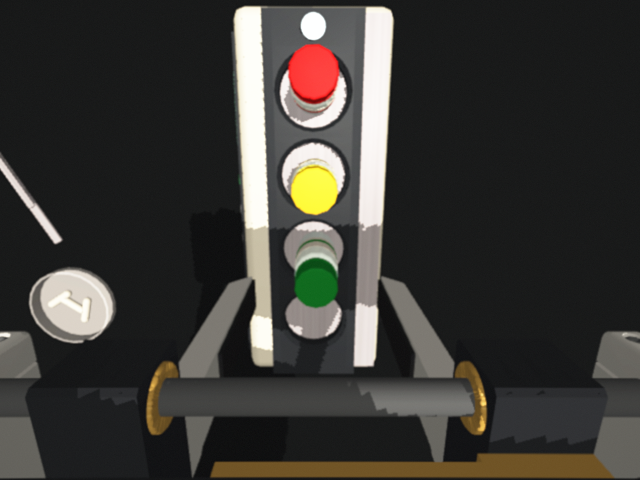

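Red, yellow and green (316,280) stand upright in pockets 1–3. Next is blue.

```bash
python3 -m jog '[4,0,-12,0,0,0,14,0,-40,0,-2,0,28,0,-78,0,-5,0,41,0,-116,0,-8,0,54,0,-154,0,-11,0,67,0,-192,0,-14,0,80,0,-230,0,-17,0,93,0,-268,0,-20,0,107,0,-306,0,-22,0,119,0,-342,0,-24,0]' 66;python3 go.py 462.2 191.2 150 -82.6
```

```text
clock: 24.93
eef_pos: [459.7, 118.0, 169.7]
eef_rot: [-1.571, -0.002, -3.064]
wrist_force: [0.8, -1.1, 1.1]
finger_gap: 65.8
t 24.93 shift [ -8.3  19.7 -72.8] turn [ 0.  -2.9  0.1]
```

```bash
python3 -m jog '[-3,2,-28,0,-1,0,-5,8,-50,0,-2,0,-7,14,-63,0,-3,0,-8,18,-69,0,-3,0,-8,19,-70,0,-3,0,-8,19,-70,0,-3,0,-8,19,-70,0,-3,0,-8,19,-70,0,-3,0]' 66;python3 go.py 462.2 191.2 49.5 -82.6
python3 - <<'E'
from cell import manip
from h import *
c=manip.camera("wrist");cv2.imwrite(f"pics/wrist8.png",c["img"][:,:,::-1])
E
```

```text
clock: 25.6
eef_pos: [464.0, 185.0, 152.0]
eef_rot: [-1.571, 0.0, -3.015]
wrist_force: [-0.6, -0.5, -0.7]
finger_gap: 66.1
t 25.6 shift [  1.  102.5  -6.3] turn [ 0.  -0.1 -0. ]
```

View pics/wrist8.png

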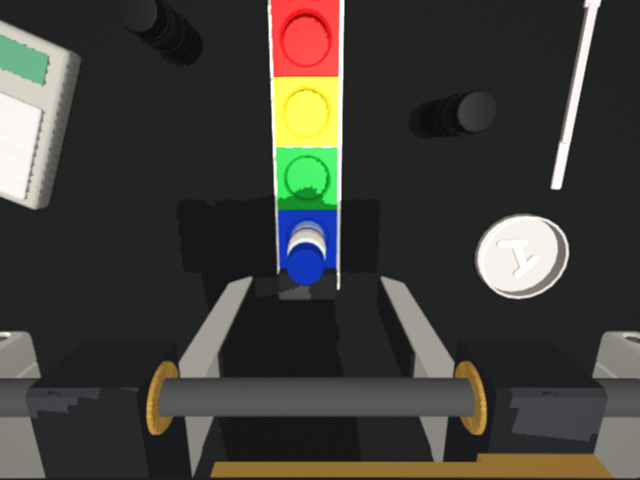

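Blue's cap (305,263) is in the same place in the view as green's was, so I use the same correction.

```bash
python3 -m jog '[0,10,-3,0,0,0,0,35,-6,0,0,0,0,65,-6,0,0,0,0,87,-6,0,0,0,0,98,-6,0,0,0,0,101,-6,0,0,0,0,101,-6,0,0,0,0,101,-6,0,0,0]' 66;  python3 -m jog '[0,0,0,0,0,0,0,0,0,0,0,0,0,0,0,0,0,0,0,0,0,0,0,0,0,0,0,0,0,0,0,0,0,0,0,0,0,0,0,0,0,0,0,0,0,0,0,0]' 15 20; python3 -m jog '[0,-2,0,0,0,0,0,-10,0,0,0,0,0,-28,0,0,0,0,0,-50,0,0,0,0,0,-72,0,0,0,0,0,-88,0,0,0,0,0,-97,0,0,0,0,0,-100,0,0,0,0]' ; python3 go.py 405 -226.7 152 -109.7
```

```text
clock: 26.32
eef_pos: [463.7, 191.8, 51.8]
eef_rot: [-1.571, 0.001, -3.014]
wrist_force: [0.6, 0.9, 0.3]
finger_gap: 66.1
clock: 26.98
eef_pos: [463.2, 191.7, 50.9]
eef_rot: [-1.571, 0.0, -3.013]
wrist_force: [0.1, 0.5, 0.9]
finger_gap: 27.9
clock: 27.65
eef_pos: [463.6, 191.9, 152.5]
eef_rot: [-1.571, 0.002, -3.013]
wrist_force: [-0.2, -0.5, -0.2]
finger_gap: 27.5
t 27.65 shift [1.116e+02 1.000e-01 4.076e+02] turn [ 0.1 27.  -0.1]
```

```bash
python3 -m jog '[2,0,8,0,0,0,8,0,30,0,2,0,17,0,62,0,4,0,26,0,94,0,6,0,34,0,126,0,8,0,43,0,158,0,10,0,52,0,190,0,12,0,61,0,222,0,14,0,70,0,254,0,17,0,79,0,286,0,19,0]'; python3 go.py 405 -226.7 152 -109.7
```

```text
clock: 28.48
eef_pos: [420.0, -103.8, 149.8]
eef_rot: [-1.571, -0.002, 2.935]
wrist_force: [0.3, -0.0, -0.7]
finger_gap: 27.6
t 28.48 shift [-10.5  -2.2 123.4] turn [0.  7.9 0.1]
```

```bash
python3 -m jog '[-3,0,30,0,2,0,-6,0,60,0,4,0,-8,0,86,0,6,0,-10,0,106,0,8,0,-11,0,118,0,8,0,-11,0,122,0,8,0,-11,0,123,0,8,0,-11,0,123,0,8,0,-11,0,123,0,8,0]'; python3 go.py 405 -226.7 106 -109.7
```

```text
clock: 29.23
eef_pos: [407.3, -223.9, 150.7]
eef_rot: [-1.571, -0.0, 2.8]
wrist_force: [0.5, -0.6, -0.1]
finger_gap: 27.7
t 29.23 shift [ 1.2 44.7  3.5] turn [0.  0.1 0. ]
```

```bash
python3 -m jog '[1,3,2,0,0,0,1,15,3,0,0,0,1,28,3,0,0,0,1,38,3,0,0,0,1,43,3,0,0,0,1,44,3,0,0,0,1,44,3,0,0,0,1,44,3,0,0,0]'; python3 go.py 405 -226.7 105 -109.7;  python3 -m jog '[0,1,0,0,0,0,0,1,0,0,0,0,0,1,0,0,0,0,0,1,0,0,0,0]'
```

```text
clock: 29.9
eef_pos: [405.5, -227.3, 107.3]
eef_rot: [-1.571, 0.001, 2.799]
wrist_force: [0.5, 0.1, -1.1]
finger_gap: 27.1
t 29.9 shift [ 0.7  2.3 -0.4] turn [-0.   0.1 -0. ]
clock: 30.23
eef_pos: [405.4, -227.3, 106.1]
eef_rot: [-1.571, 0.0, 2.798]
wrist_force: [-0.5, 0.2, -1.9]
finger_gap: 27.6
```

```bash
python3 -m jog '[0,0,0,0,0,0,0,0,0,0,0,0,0,0,0,0,0,0,0,0,0,0,0,0]' 34; python3 -m jog '[0,0,0,0,0,0,0,0,0,0,0,0,0,0,0,0,0,0,0,-3,0,0,0,0,0,-15,0,0,0,0,0,-35,0,0,0,0,0,-65,0,0,0,0,0,-95,0,0,0,0,0,-120,0,0,0,0]' 66; python3 -m jog '[0,0,-20,0,0,0,0,0,-55,0,0,0,0,0,-90,0,0,0,0,0,-120,0,0,0,0,0,-120,0,0,0,0,0,-120,0,0,0,0,0,-120,0,0,0,0,0,-120,0,0,0]'
cat > chk.py <<'E'
from cell import manip
from h import *
import sys
cs={n:manip.camera(n) for n in("scene","side","wrist")}
for n,c in cs.items(): cv2.imwrite(f"pics/{n}{sys.argv[1]}.png",c["img"][:,:,::-1])
th=np.linspace(0,2*np.pi,60,endpoint=False)
rng={"red":(0,6),"yellow":(22,35),"green":(50,80),"blue":(105,128)}
P={"red":(563.1,-283.4),"yellow":(510.4,-264.5),"green":(457.7,-245.6),"blue":(405,-226.7)}
for k,(a,b) in rng.items():
    for n in("scene","side"):
        c=cs[n];h=cv2.cvtColor(c["img"],cv2.COLOR_RGB2HSV); m=((h[...,0]>=a)&(h[...,0]<=b)&(h[...,1]>120)&(h[...,2]>40)).astype(np.uint8)
        q=proj(c,[*P[k],135]); nn,l,st,ce=cv2.connectedComponentsWithStats(m)
        j=min((j for j in range(1,nn) if st[j,4]>50),key=lambda j:np.hypot(*(ce[j]-q)))
        e=ce[j]; print(k,n,(atz(c,e,135)[:2]-P[k]).round(1),st[j,4],"pix err",(e-q).round(1))
print(manip.read_state()["clock"],manip.read_state()["eef_pos"])
E
python3 chk.py 9
```

```text
clock: 30.57
eef_pos: [405.3, -227.3, 105.9]
eef_rot: [-1.571, 0.0, 2.798]
wrist_force: [0.6, -1.4, 0.3]
finger_gap: 33.8
clock: 31.32
eef_pos: [405.3, -227.2, 228.1]
eef_rot: [-1.57, 0.001, 2.798]
wrist_force: [0.2, 0.3, 0.6]
finger_gap: 65.9
clock: 31.98
eef_pos: [445.4, -115.1, 225.9]
eef_rot: [-1.571, -0.0, 2.797]
wrist_force: [0.6, -0.3, 0.6]
finger_gap: 66.2
red scene [-2.  -1.2] 309 pix err [-0.4 -0.8]
red side [-0.8  4. ] 126 pix err [-0.2  1. ]
yellow scene [-3.8 -1.4] 267 pix err [-0.2 -1.3]
yellow side [  5.8 545. ] 820 pix err [-109.   194.9]
green scene [-3. -3.] 226 pix err [-1.4 -0.9]
green side [1.2 5.6] 81 pix err [-1.2  1.3]
blue scene [-4.1 -2.1] 204 pix err [-0.7 -1.1]
blue side [-1.   0.5] 149 pix err [0.4 0.2]
32.1333 [ 445.4449482  -115.01286199  225.86619521]
```

View pics/scene9.png

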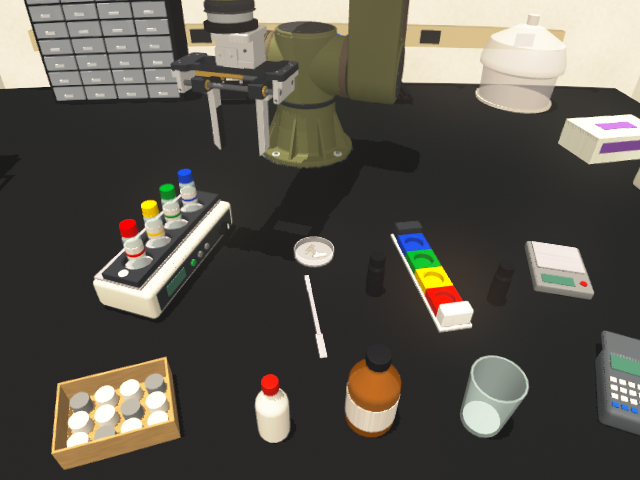

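View pics/side9.png

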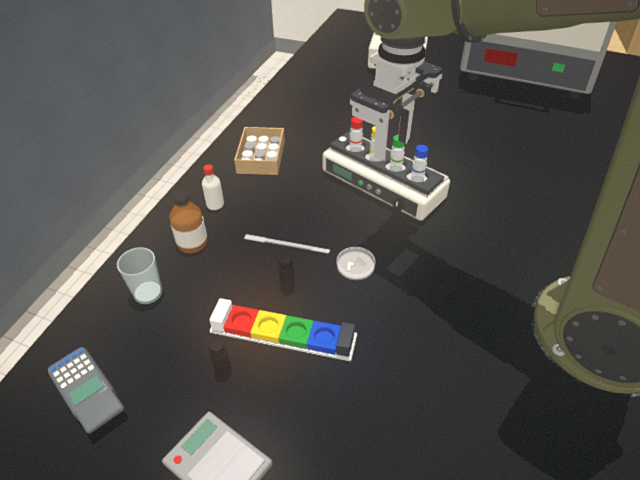

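View pics/wrist9.png

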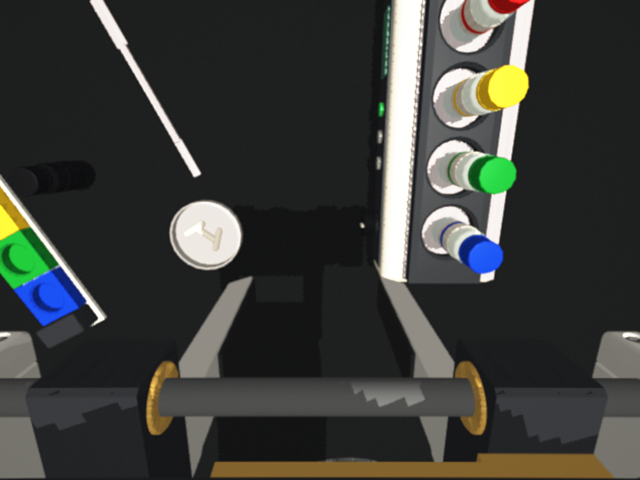

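All four stand upright in their pockets in the right order. The gripper is clear and the source cells are empty, so I hand in.

```bash
python3 -c "
from cell import manip
print(manip.sign_off())"
```

```text
the job is handed in; nothing more can be done
None
```

I moved the four vials from the source rack into the stirrer's pockets in order from the white dot: red, yellow, green, blue. I handed the job in at about 32 s of the 128 s allowed.

- **Final pictures:** the last scene, side and wrist views show all four vials upright in their pockets. The source cells are empty and the open gripper is clear of everything.
- **Position:** the caps lie within about 1.8 pixels of where they should be. That is up to about 4 mm in the scene view and 6 mm in the side view, against the 12 mm tolerance.
- **Camera disagreement:** the scene and side cameras differ by about 4 mm across the stirrer row. I went by the wrist view, which fell close to the scene camera's result.
- **Failed check:** the side-view check for yellow failed because the gripper hid that vial and the colour search found the yellow cell instead. Yellow was confirmed only by the scene and wrist views.
- **Not measured:** I did not measure seated height or stillness separately. The vials were let go within about 1–2 mm of the pocket floor and looked settled in the pictures.
- **Forces:** the wrist force readings I saw stayed below 2 N on every axis.

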